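# Peel the top parts tray off the stack and show it over the light pad

### The job

A reel of solder is standing in the top one of a stack of nested parts trays that stick together. Stand the reel upright on the rubber mat and let go of it, then peel off only the top tray by lifting one corner first, well up while the corner diagonally opposite is still seated, with the rest of the stack left standing where it is. Finish still holding the tray in the gripper, level and still and right way up, centred about 10 cm above the light pad; leave the other things on the bench alone.

Things in the scene. Friction and masses are not known exactly. Their poses are not given: they have to be found in the camera images.
- tray: Top tray, nested in the stack: grey plastic, 120 (x) by 170 (y) outside, 26 deep, 0.07 to 0.115 kg, open upwards. An upright rim 9 wide and 14 tall runs round it (its underside at z = 12, top at z = 26); walls taper down to a floor 2.5 thick. Space inside the rim 102 by 152. Origin: centre of the floor's underside, z up; 84 above the bench at the start, the rim's top at 110.
- tray_corner0 (a point): Top outer corner of the top tray at (60, 85, 26) in the tray's frame. Grip the tray across its rim, one finger inside and one outside, within 40 of a corner, fingertips 7 to 11 below the rim's top: deeper than 14 they take the next tray too. Held firmly, it moves with the gripper as one piece.
- tray_corner1 (a point): Top outer corner of the top tray at (-60, 85, 26). The trays rest rim on rim. Near each corner, hidden in the two short ends (x = +-35), a sprung nib in the next tray snaps over a bead on the top tray: it holds with about 1.3 N and lets go once that corner has come up about 4; pulled up level, all four hold together.
- tray_corner2 (a point): Top outer corner of the top tray at (-60, -85, 26), diagonally across from corner0.
- tray_corner3 (a point): Top outer corner of the top tray at (60, -85, 26), diagonally across from corner1.
- stack: The six trays below, alike, which hold together as one loose block of 0.75 kg standing on the bench, same yaw as the top tray: 120 (x) by 170 (y), 96 tall, seen as a pile of rims; the lowest 12 are set back. Origin: centre of its underside, z up.
- reel: Full reel of solder standing upright in the top tray: a cylinder 56 across and 54 tall with white flanges, about 0.25 kg. Origin: centre of its underside, 86.5 above the bench at the start (its top at 140.5, 30 above the tray's rim). Grip it across the top part.
- mat: Flat dark rubber mat fixed on the bench, 110 (x) by 140 (y), 4 thick. Origin: centre of its underside. It lies to one side of the stack, the light pad to the other; which is which varies.
- lightpad_top (a point): Centre of the top face of the light pad: a flat glowing white panel in an aluminium frame, 140 (x) by 180 (y), 8 thick, fixed on the bench. z up.
- tub: Bystander: round white plastic tub, 98 across, 50 tall, steel and brass standoffs lying in it. Origin: centre of its underside.
- screwdriver: Bystander: screwdriver lying flat, 190 long, orange handle up to 30 thick. Origin near its middle, x along it towards the tip.
- multimeter: Bystander: red-brown multimeter lying on its back, 145 (x) by 78 by 34 tall, display and black dial on top, 42 tall over the dial. Origin: centre of its underside.
- fluxjar: Bystander: small flux jar, 42 across, 38 tall, black cap. Origin: centre of its underside.
- cutters: Bystander: side cutters lying flat, 125 long, 14 tall, blue handles to -x. Origin: on the bench under the pivot.
- drive: Bystander: opened disk drive, 70 (x) by 100 by 22 tall, dark metal with a bright platter. Origin: centre of its underside.
- tweezers: Bystander: steel tweezers lying flat, 120 long, 6 tall. Origin: on the bench under the middle.
Mind the look-alikes: they are no part of the job. Of the things that look like the tray, the smaller one is meant.

How it is judged (in metres and radians):
On the way, in this order (a step that is already met when the one before it is completed fails the run):
1. the reel stands upright on the mat, let go (x of reel in the frame of mat between -0.055 and 0.055 m and y of reel in the frame of mat between -0.07 and 0.07 m and height (world z) of reel below 0.008 m and angle between reel's own z axis and vertical below 0.1 rad and linear speed of reel below 0.03 m/s and contact force between reel and the fingers below 0.1 N), for 0.2 s.
2. one corner of the top tray is lifted at least 15 mm by the fingers while the diagonally opposite corner is still seated (within 8 mm) (((z of tray_corner0 in the frame of stack above 0.125 m and z of tray_corner2 in the frame of stack below 0.118 m) or (z of tray_corner1 in the frame of stack above 0.125 m and z of tray_corner3 in the frame of stack below 0.118 m) or (z of tray_corner2 in the frame of stack above 0.125 m and z of tray_corner0 in the frame of stack below 0.118 m) or (z of tray_corner3 in the frame of stack above 0.125 m and z of tray_corner1 in the frame of stack below 0.118 m)) and contact force between tray and the fingers above 0.5 N), for 0.1 s.
At the end, for the whole second after the job is handed in: Tray held in the fingers, still, level within 0.17 rad, centre within 40 mm sideways of the light pad's, underside 60 to 150 mm above it, touching no other tray; stack upright on the bench within 30 mm of its start; reel upright and free, its centre on the mat; all nearly still (all of step 1 and horizontal distance between tray and lightpad_top below 0.04 m and z of tray in the frame of lightpad_top between 0.06 and 0.15 m and angle between tray's own z axis and vertical below 0.17 rad and linear speed of tray below 0.03 m/s and contact force between tray and the fingers above 0.5 N and contact force between tray and stack below 0.05 N and height (world z) of stack below 0.006 m and angle between stack's own z axis and vertical below 0.06 rad and distance of stack from where it was at the start of the episode below 0.03 m); the arm keeps its last pose, push and grip.
It fails at once if the rest of the stack is lifted off the bench or tipped over (height (world z) of stack above 0.02 m or angle between stack's own z axis and vertical above 0.25 rad).
It fails at once if a bystander is moved by more than 40 mm (distance of any of tub, screwdriver, multimeter, fluxjar, cutters, drive, tweezers from where it was at the start of the episode above 0.04 m).
It also fails if it takes over 61 s, if anything falls off the work surface, if the arm or the gripper's body presses on something with over 40 N, if the wrist force passes 120 N, or if a joint passes its speed limit or range.

### The arm

A 6-joint arm with a two-finger parallel gripper is mounted at the origin on the work surface. World frame = base frame: x ahead of the robot, y to its left, z up, the work surface at z = 0. Lengths are in m, angles in degrees, forces in N, time in s.
With the tool pointing down it reaches from about 0.375 to 0.9 m from the base axis. Payload 3.1 kg.
Tool frame: the origin (TCP) lies midway between the tips of the shut fingers; the grasp point (between the pads) lies 19 mm behind it; z points along the fingers, y is the line along which they close (so a half turn about z gives the same grasp; the last joint's range is limited). The gripper opens to 85 mm and grips with 20 to 120 N. Pads are 22 mm wide; open, the fingers measure 114 mm over their backs; the gripper's body (76 mm by 85 mm) begins 54 mm behind the grasp point. The pads swing forward as they close: fully open they stand 13 mm farther back than shut.
Start: joints at [-82.993, 30.224, 82.088, -0, 67.689, -10.227], TCP at [0.185, -0.597, 0.231] pointing down, gripper open.
Joint ranges: [-176.69, 176.69], [-43.24, 126.21], [12.49, 139.97], [-82, 262], [0, 151.66], [-163.58, 163.58]. Speed limits (degrees/s): [159.86, 159.86, 180, 180, 180, 180].

### API

Orientations are given as a 3x3 rotation matrix whose columns are the frame's x, y, z axes.
In Python, from rig import r gives the robot as it stands.
- The arm moves only by the tool move_arm, never from a script. Its argument "targets" is one flat list of numbers, 5 for each row, row after row: the opening, from 0 (shut) to 1 (fully open), then the shift along the tool's x, y, z each as a share of 0.5 m, from -1 to 1, then the turn about the tool's z as a share of 90 degrees, from -1 to 1. A call has 1 to 20 rows; each row is the pose to reach, as a shift and turn from the pose commanded when the call began, along the tool's axes at that moment; what a row does not reach only later rows make up. A row lasts 1/12 s, in which the tool goes at most 41.7 mm and 7.16 degrees, less where a joint would pass 70% of its speed; a pose out of reach is approached as far as the arm can. A call with a number of a shift or a turn outside -1 to 1 is refused whole. A call with a gripper value outside its range is refused whole. The fingers move at their own pace and stop on an object; "squeeze" is the grip in N (left out, the last holds). Time passes only in rows, so rows that repeat a pose let the fingers close. It gives the time, the measured TCP pose, the force, the opening and the grip force at its end, in the units of the state.
- r.get_obs(): the state, without advancing time (a new reading comes with each control period).
- r.read_camera(name): name is "side" or "top"; returns a dict with "color" (420x560x3 uint8, red, green, blue), "mtx" (3x3 intrinsics, pixels), "rvec" (rotation vector, rad) and "tvec" (3), from world to camera coordinates, as OpenCV has them. Camera axes: x right, y down, z forward; pixel columns grow to the right and rows downward; lengths in m; the calibration is good to about 2 mm. A picture is of the moment at which its call begins. There is no depth.
- r.job_done(): hands the job in; it is judged then, once.
The state is a dict: "time_s": time; "q": joint angles; "joint_velocities": joint speeds; "joint_torque": joint torques, N m; "eef_pos": TCP position; "orientation": TCP orientation; "contact_force": force on the tool from outside, world axes, zero at the start; "ft_torque": the same for the moment, N m; "gripper_width": opening from 0.0 (shut) to 1.0 (fully open); "gripper_force": force on a finger pad.
Only numpy, scipy, OpenCV 4.12 (cv2) and the standard library are available. Lean on these libraries where they do the work, as an engineer would, in place of code of your own. Each camera call takes 0.05 s, during which the arm holds its last target. There are 200 camera calls.

## Working session

There is one attempt and no reset: what is moved stays moved. The work goes in short steps, Python scripts to look and compute and a tool call to move; the robot and the scene stay as the last step left them, time stands still between calls to the robot, and variables do not carry over. Pictures are saved under pics/ and viewed, at most 12 in all, crops included, and the job is handed in when it is done.

Besides the shell and the picture viewer there is one more tool, called by a JSON object that holds its "name" and its "arguments". move_arm: Moves the arm, as the interface text tells. Shift numbers are shares of 0.5 m and turn numbers shares of 90 degrees, none past 1 either way. Its arguments: {"type":"object","properties":{"targets":{"type":"array","items":{"type":"number","minimum":-1,"maximum":1}},"squeeze":{"type":"number"}},"required":["targets"]}

```bash
mkdir -p pics; python3 - <<'E'
from rig import r
import cv2,pickle
for n in("top","side"):
    c=r.read_camera(n); pickle.dump(c,open(n+".pkl","wb"))
    cv2.imwrite(f"pics/{n}0.png",cv2.resize(c["color"][:,:,::-1],(800,600)))
    print(n,c["mtx"].tolist(),c["rvec"],c["tvec"])
o=r.get_obs();print(o["eef_pos"],o["orientation"],o["contact_force"],o["time_s"])
E
```

```text
top [[416.1418390018443, 0.0, 286.5392516130726], [0.0, 416.1418390018443, 210.19589870622795], [0.0, 0.0, 1.0]] [ 2.11195503 -2.13078859  0.17542931] [0.00462602 0.50800476 0.96320815]
side [[413.61937287512575, 0.0, 282.48964663090464], [0.0, 413.61937287512575, 217.8453949799811], [0.0, 0.0, 1.0]] [ 0.08152301 -2.87310719  1.21502704] [0.49610943 0.10869624 1.11251264]
[ 0.18512463 -0.59628535  0.2304337 ] [[ 9.55098676e-01  2.96287818e-01 -2.18417246e-04]
 [ 2.96287671e-01 -9.55096769e-01  1.94386429e-03]
 [ 3.67333705e-04 -1.92129655e-03 -9.99998087e-01]] [-0.13458861  0.21768237 -0.49758826] 0.1
```

View pics/top0.png

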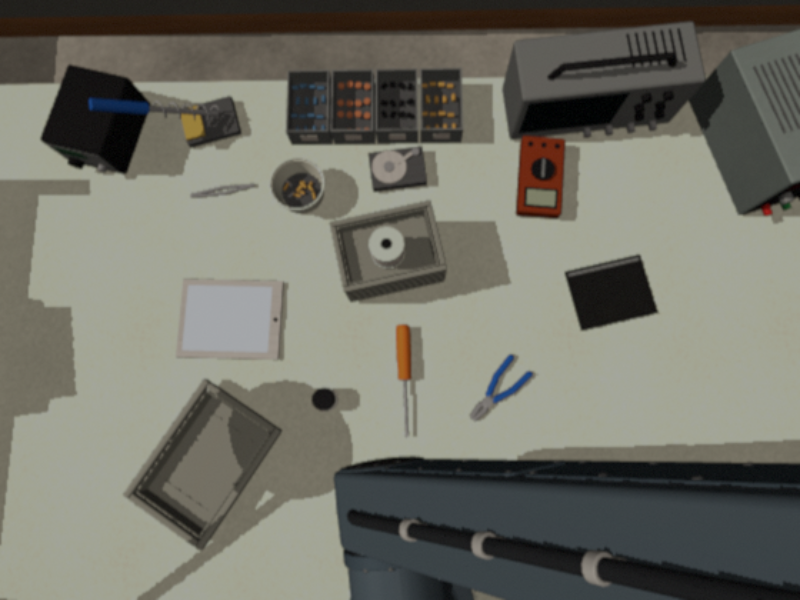

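View pics/side0.png

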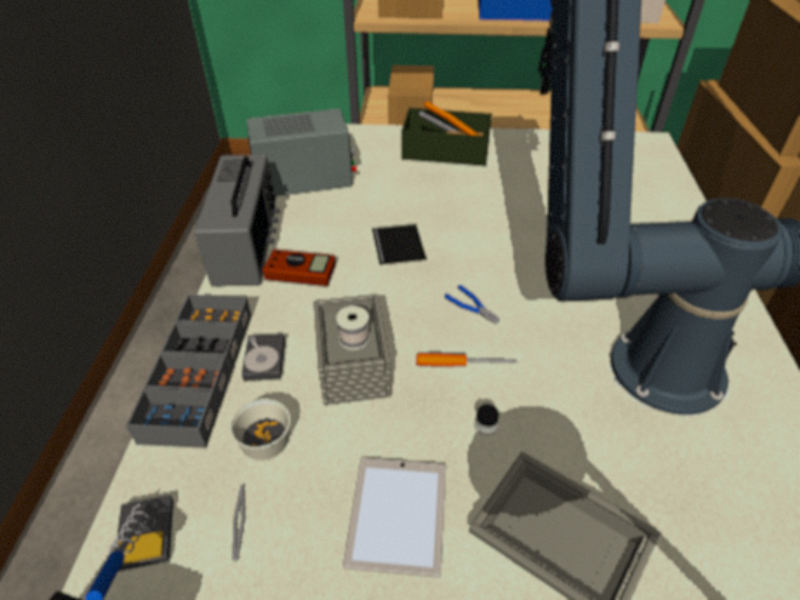

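Top view (800x600): stack and reel around (388,248), reel top about (386,243), black mat about (612,291), light pad about (231,319). The large tray at lower left is the look-alike. Next I'll zoom in to get the corners.

```bash
cat > h.py <<'E'
import numpy as np,cv2,pickle
def load(n): return pickle.load(open(n+".pkl","rb"))
def world(c,uv,z):
    R=cv2.Rodrigues(c["rvec"])[0];t=np.ravel(c["tvec"])
    d=np.c_[cv2.undistortPoints(np.float64(uv).reshape(-1,1,2),c["mtx"],None)[:,0],np.ones(len(uv))]@R
    o=-R.T@t
    return o+d*((z-o[2])/d[:,2])[:,None]
def proj(c,P): return cv2.projectPoints(np.float64(P),c["rvec"],c["tvec"],c["mtx"],None)[0][:,0]
E
python3 - <<'E'
from h import *
t,s=load("top"),load("side")
a=t["color"][135:215,222:322];b=s["color"][195:285,210:285]
A=cv2.resize(a,None,fx=4.5,fy=4.5,interpolation=3)
B=cv2.resize(b,None,fx=4.5,fy=4.5,interpolation=3)
im=np.zeros((410,790,3),np.uint8);im[:360,:450]=A;im[:405,452:452+B.shape[1]]=B[:405]
cv2.imwrite("pics/z.png",im[:,:,::-1])
k=1/1.42857
print("mat",world(t,np.array([[566,270],[641,256],[657,313],[583,329]])*k,.004))
print("pad",world(t,np.array([[183,279],[284,281],[280,359],[178,358]])*k,.008))
print("reel",world(t,np.array([[386,243]])*k,.1405),world(s,np.array([[353,317]])*k,.1405))
print(world(t,np.array([[543,176],[302,186],[398,169],[404,360],[323,399]])*k,.03))
E
```

```text
mat [[ 0.56739727 -0.27820389  0.004     ]
 [ 0.59150234 -0.41269338  0.004     ]
 [ 0.48849655 -0.43267421  0.004     ]
 [ 0.461522   -0.30202468  0.004     ]]
pad [[0.55750702 0.4038941  0.008     ]
 [0.55192473 0.2231285  0.008     ]
 [0.41354388 0.2259308  0.008     ]
 [0.41684015 0.40412617 0.008     ]]
reel [[0.58219194 0.03464155 0.1405    ]] [[0.58168919 0.03628466 0.1405    ]]
[[ 0.73384853 -0.23998359  0.03      ]
 [ 0.72076311  0.19097752  0.03      ]
 [ 0.75062678  0.01888178  0.03      ]
 [ 0.408193    0.01014448  0.03      ]
 [ 0.34410543  0.14638806  0.03      ]]
```

View pics/z.png

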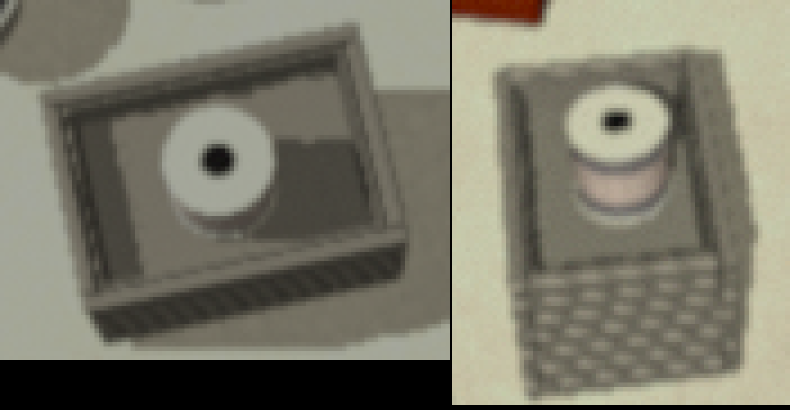

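Top crop: outer rim corners at about (42,93), (356,27), (407,238), (88,305), with the reel's hub at (218,160). Side crop: rim corners at about (497,70), (720,50), (513,283). The tray's long axis is nearly parallel to the tool's y axis.

```bash
cat >> h.py <<'E'
def rel(o,P):
    "share of .5 m along tool axes from obs o to TCP target P"
    return np.round(np.array(o["orientation"]).T@(np.array(P)-o["eef_pos"])/.5,4)
E
python3 - <<'E'
from h import *
from rig import r
from scipy.optimize import least_squares
t,s=load("top"),load("side")
T=np.array([[42,93],[356,27],[407,238],[88,305]])/4.5+[222,135]
S=(np.array([[720,50],[497,70],[513,283]])-[452,0])/4.5+[210,195]
W=world(t,T,.11);print(W);print(world(s,S,.11))
L=np.array([[60,85],[60,-85],[-60,-85],[-60,85]])/1e3
def corners(p):
    c,n=np.cos(p[2]),np.sin(p[2]);return np.c_[L@[[c,n],[-n,c]]+p[:2],np.full(4,.11)]
f=lambda p:np.ravel(proj(t,corners(p))-T)
q=least_squares(f,[.58,.03,.2]);print("tray",q.x,np.degrees(q.x[2]),q.fun)
print(proj(s,corners(q.x)),S)
rw=world(t,np.array([[218,160]])/4.5+[222,135],.1405);print("reel",rw)
o=r.get_obs();ty=np.array(o["orientation"])[:,1];print("tool y yaw",np.degrees(np.arctan2(ty[1],ty[0])))
print(rel(o,[rw[0,0],rw[0,1],.2304]),rel(o,[rw[0,0],rw[0,1],.110]))
E
```

```text
[[ 0.62660752  0.12673307  0.11      ]
 [ 0.66027483 -0.03602616  0.11      ]
 [ 0.5476059  -0.0603829   0.11      ]
 [ 0.51458972  0.10160099  0.11      ]]
[[ 0.53459959 -0.05693101  0.11      ]
 [ 0.66305917 -0.03227947  0.11      ]
 [ 0.62807274  0.12811941  0.11      ]]
tray [0.58742126 0.03297289 0.20742125] 11.88436214644077 [-0.7468157  -0.82598322  0.76026509 -1.38358271  0.96487246  0.58384895
 -0.97951184  1.46917611]
[[223.29292428 258.00508103]
 [220.12912792 209.10296551]
 [265.37721174 204.51596628]
 [274.05505378 252.20552753]] [[269.55555556 206.11111111]
 [220.         210.55555556]
 [223.55555556 257.88888889]]
reel [[0.58113421 0.03409676 0.1405    ]]
tool y yaw -72.76519054548896
[ 1.13   -0.9695  0.0023] [ 1.1299 -0.969   0.2431]
```

{"name": "move_arm", "arguments": {"targets": [1,0.04,-0.035,0,0,1,0.1,-0.086,0,0,1,1,-0.858,0,0,1,1,-0.858,0,0,1,1,-0.858,0,0,1,1,-0.858,0,0,1,1,-0.858,0,0,1,1,-0.858,0,0,1,1,-0.858,0,0,1,1,-0.858,0,0,1,1,-0.858,0,0,1,1,-0.858,0,0,1,1,-0.858,0,0,1,1,-0.858,0,0,1,1,-0.858,0,0,1,1,-0.858,0,0,1,1,-0.858,0,0,1,1,-0.858,0,0], "squeeze": 40}}

```text
time_s: 1.6
eef_pos: [0.5365, -0.0364, 0.2309]
orientation: [[0.954, 0.301, -0.0], [0.301, -0.954, 0.0], [0.0, -0.0, -1.0]]
contact_force: [-0.6, -0.9, -1.0]
gripper_width: 1.002
gripper_force: 0.0
```

```bash
python3 - <<'E'
from h import *
from rig import r
o=r.get_obs();print(o["time_s"],o["eef_pos"],o["contact_force"],rel(o,[.5812,.0343,.108]))
E
```

```text
1.6 [ 0.53654247 -0.03639406  0.23092178] [-0.59257454 -0.93036125 -0.99428372] [ 0.1277 -0.1078  0.2459]
```

{"name": "move_arm", "arguments": {"targets": [1,0.07,-0.06,0,0,1,0.1277,-0.1078,0.03,0,1,0.1277,-0.1078,0.08,0,1,0.1277,-0.1078,0.14,0,1,0.1277,-0.1078,0.19,0,1,0.1277,-0.1078,0.22,0,1,0.1277,-0.1078,0.24,0,1,0.1277,-0.1078,0.246,0,1,0.1277,-0.1078,0.246,0,0.3,0.1277,-0.1078,0.246,0,0.3,0.1277,-0.1078,0.246,0,0.3,0.1277,-0.1078,0.246,0,0.3,0.1277,-0.1078,0.246,0,0.3,0.1277,-0.1078,0.246,0,0.3,0.1277,-0.1078,0.246,0,0.3,0.1277,-0.1078,0.246,0], "squeeze": 40}}

```text
time_s: 2.93
eef_pos: [0.5816, 0.0314, 0.11]
orientation: [[0.955, 0.296, 0.003], [0.296, -0.955, -0.0], [0.003, 0.001, -1.0]]
contact_force: [-0.4, -0.7, 6.4]
gripper_width: 0.643
gripper_force: 43.2
```

{"name": "move_arm", "arguments": {"targets": [0.3,0,0,-0.01,0,0.3,0,0,-0.03,0,0.3,0,0,-0.07,0,0.3,0,0,-0.12,0,0.3,0,0,-0.16,0,0.3,0,0,-0.18,0,0.3,0,0,-0.18,0]}}

```text
time_s: 3.52
eef_pos: [0.5823, 0.0312, 0.2012]
orientation: [[0.955, 0.297, 0.006], [0.297, -0.955, -0.001], [0.005, 0.003, -1.0]]
contact_force: [0.7, -0.1, -1.9]
gripper_width: 0.641
gripper_force: 42.9
```

```bash
python3 - <<'E'
from h import *
from rig import r
o=r.get_obs();print(o["time_s"],o["eef_pos"],o["contact_force"],o["gripper_width"],o["gripper_force"],rel(o,[.528,-.356,o["eef_pos"][2]]))
c=r.read_camera("top");pickle.dump(c,open("top1.pkl","wb"));s=r.read_camera("side");pickle.dump(s,open("side1.pkl","wb"))
cv2.imwrite("pics/a.png",np.hstack([cv2.resize(c["color"][100:260,200:360],(400,400)),cv2.resize(s["color"][140:300,160:320],(400,400))])[:,:,::-1])
E
```

```text
3.5167 [0.5822876  0.03119371 0.20123121] [ 0.67352651 -0.05252366 -1.85525956] 0.6405457176477479 42.94318377971649 [-3.333e-01  7.074e-01  1.000e-04]
```

View pics/a.png

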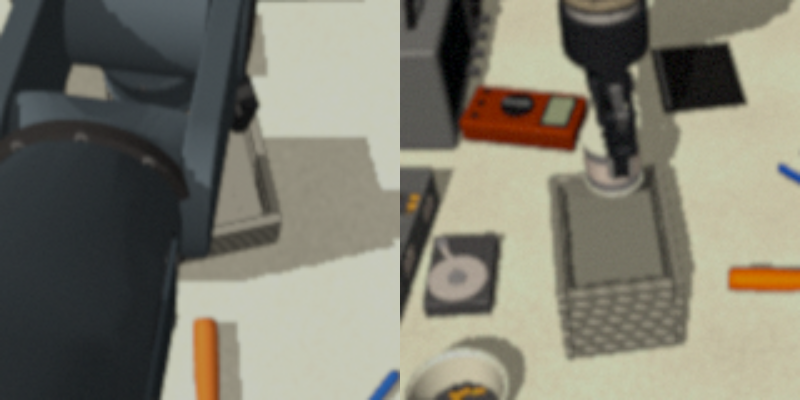

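The reel is lifted clear (side view, about (612,165)) and the stack hasn't moved. Next I carry the reel to the mat.

{"name": "move_arm", "arguments": {"targets": [0.3,-0.01,0.02,0,0,0.3,-0.04,0.07,0,0,0.3,-0.07,0.14,0,0,0.3,-0.1,0.21,0,0,0.3,-0.13,0.28,0,0,0.3,-0.165,0.35,0,0,0.3,-0.2,0.42,0,0,0.3,-0.23,0.49,0,0,0.3,-0.264,0.56,0,0,0.3,-0.297,0.63,0,0,0.3,-0.325,0.69,0,0,0.3,-0.333,0.707,0.02,0,0.3,-0.333,0.707,0.07,0,0.3,-0.333,0.707,0.13,0,0.3,-0.333,0.707,0.19,0,0.3,-0.333,0.707,0.25,0,0.3,-0.333,0.707,0.3,0,0.3,-0.333,0.707,0.32,0,0.3,-0.333,0.707,0.33,0,0.3,-0.333,0.707,0.33,0]}}

```text
time_s: 5.28
eef_pos: [0.5255, -0.355, 0.0317]
orientation: [[0.955, 0.296, -0.002], [0.296, -0.955, 0.002], [-0.002, -0.003, -1.0]]
contact_force: [0.5, -0.5, -2.3]
gripper_width: 0.645
gripper_force: 43.1
```

```bash
python3 - <<'E'
from h import *
from rig import r
o=r.get_obs();print(o["time_s"],o["eef_pos"],o["contact_force"],o["gripper_width"],o["gripper_force"])
E
```

```text
5.2833 [ 0.52547155 -0.35500632  0.03174233] [ 0.47707817 -0.45662628 -2.30280762] 0.6447433231667039 43.09326231479645
```

Lower the last few millimetres while watching the force.

{"name": "move_arm", "arguments": {"targets": [0.3,0,0,0.003,0,0.3,0,0,0.006,0,0.3,0,0,0.008,0,0.3,0,0,0.008,0]}}

```text
time_s: 5.62
eef_pos: [0.5269, -0.356, 0.0304]
orientation: [[0.955, 0.296, 0.001], [0.296, -0.955, -0.001], [0.001, 0.002, -1.0]]
contact_force: [0.3, -0.3, -2.4]
gripper_width: 0.641
gripper_force: 43.1
```

{"name": "move_arm", "arguments": {"targets": [0.3,0,0,0.003,0,0.3,0,0,0.005,0,0.3,0,0,0.007,0,0.3,0,0,0.007,0]}}

```text
time_s: 5.95
eef_pos: [0.5266, -0.3559, 0.0275]
orientation: [[0.955, 0.296, 0.001], [0.296, -0.955, -0.001], [0.0, 0.001, -1.0]]
contact_force: [-1.9, 0.5, 6.0]
gripper_width: 0.641
gripper_force: 44.1
```

{"name": "move_arm", "arguments": {"targets": [1,0,0,0,0,1,0,0,0,0,1,0,0,0,0,1,0,0,0,0,1,0,0,0,0,1,0,0,-0.02,0,1,0,0,-0.06,0,1,0,0,-0.12,0,1,0,0,-0.18,0,1,0,0,-0.26,0,1,0,0,-0.34,0,1,0,0,-0.38,0,1,0,0,-0.38,0]}}

```text
time_s: 7.03
eef_pos: [0.5292, -0.358, 0.2232]
orientation: [[0.955, 0.296, 0.01], [0.297, -0.955, -0.009], [0.006, 0.012, -1.0]]
contact_force: [0.4, -0.7, 0.1]
gripper_width: 0.997
gripper_force: 0.0
```

```bash
python3 - <<'E'
from h import *
from rig import r
o=r.get_obs();print(o["time_s"],o["eef_pos"],o["contact_force"],o["gripper_width"])
c=r.read_camera("top");pickle.dump(c,open("top2.pkl","wb"));s=r.read_camera("side");pickle.dump(s,open("side2.pkl","wb"))
a=np.hstack([cv2.resize(c["color"][130:220,220:320],(400,360),interpolation=3),cv2.resize(s["color"][195:285,210:310],(400,360),interpolation=3)])
b=np.hstack([cv2.resize(c["color"][150:240,360:520],(400,225)),cv2.resize(s["color"][120:210,210:370],(400,225))])
cv2.imwrite("pics/b.png",np.vstack([a,b])[:,:,::-1])
E
```

```text
7.0333 [ 0.52918007 -0.35803828  0.22317318] [ 0.40079311 -0.65081419  0.12321074] 0.9965992457880841
```

View pics/b.png

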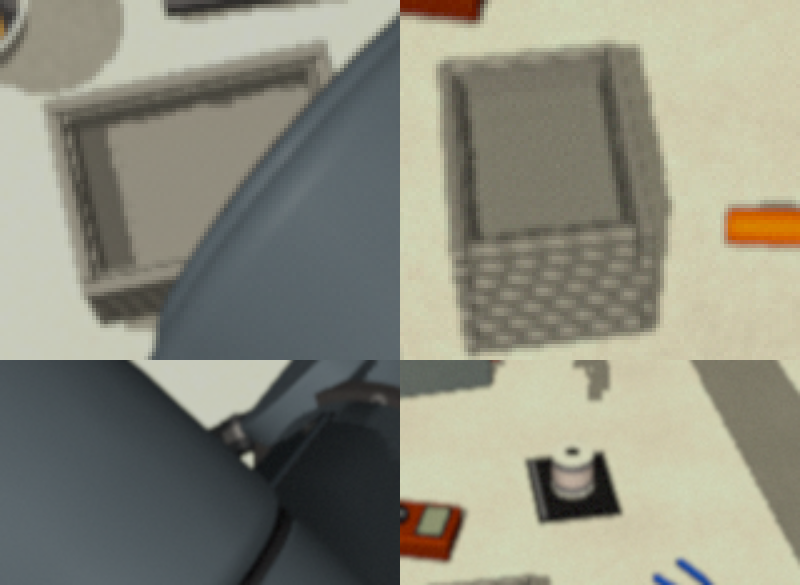

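The reel stands upright on the mat (side crop, about (573,475)), and the stack hasn't moved. I'll grip the long wall near corner 2, with the tool y axis along the tray's x axis.

```bash
python3 - <<'E'
from h import *
from rig import r
y=np.radians(11.9);R=np.array([[np.cos(y),-np.sin(y)],[np.sin(y),np.cos(y)]])
g=R@[-.0555,-.060]+[.5868,.0335]
o=r.get_obs();print(g,R@[-.0555,-.060]+[.485,.3143],o["q"],rel(o,[*g,.19]))
E
```

```text
[ 0.544865   -0.03665487] [0.443065   0.24414513] [-4.41011475e+01  3.18381524e+01  8.14302591e+01  8.01101790e-04
  6.65771191e+01  2.86599703e+01] [ 0.2239 -0.5989  0.0538]
```

{"name": "move_arm", "arguments": {"targets": [0.45,0.01,-0.03,0,-0.05,0.45,0.03,-0.08,0,-0.12,0.45,0.05,-0.14,0,-0.2,0.45,0.08,-0.2,0,-0.28,0.45,0.1,-0.26,0,-0.36,0.45,0.12,-0.32,0,-0.44,0.45,0.14,-0.38,0,-0.52,0.45,0.16,-0.44,0,-0.59,0.45,0.185,-0.5,0,-0.66,0.45,0.205,-0.55,0,-0.73,0.45,0.215,-0.58,0.01,-0.8,0.45,0.224,-0.599,0.02,-0.87,0.45,0.224,-0.599,0.04,-0.92,0.45,0.224,-0.599,0.05,-0.941,0.45,0.224,-0.599,0.05,-0.941,0.45,0.224,-0.599,0.05,-0.941]}}

```text
time_s: 8.47
eef_pos: [0.5433, -0.036, 0.1892]
orientation: [[-0.206, 0.979, -0.004], [0.979, 0.206, 0.001], [0.002, -0.004, -1.0]]
contact_force: [0.4, -0.0, 0.7]
gripper_width: 0.448
gripper_force: 0.0
```

```bash
python3 - <<'E'
from h import *
from rig import r
o=r.get_obs();y=o["orientation"]
print(o["time_s"],o["eef_pos"],o["gripper_width"],np.degrees(np.arctan2(y[1][1],y[0][1])),o["contact_force"])
print(rel(o,[.5449,-.0367,.1]))
E
```

```text
8.4667 [ 0.54334378 -0.0359578   0.18921876] 0.448111519523829 11.876837569579783 [ 0.37142872 -0.04008852  0.73412276]
[-0.0024  0.0034  0.1784]
```

{"name": "move_arm", "arguments": {"targets": [0.45,-0.001,0.002,0.03,0,0.45,-0.002,0.002,0.07,0,0.45,-0.002,0.002,0.1,0,0.45,-0.002,0.002,0.11,0,0.45,-0.002,0.002,0.11,0]}}

```text
time_s: 8.88
eef_pos: [0.5447, -0.0371, 0.1344]
orientation: [[-0.206, 0.979, -0.004], [0.979, 0.206, 0.001], [0.002, -0.003, -1.0]]
contact_force: [-0.5, -0.8, 0.7]
gripper_width: 0.452
gripper_force: 0.0
```

```bash
python3 - <<'E'
from h import *
from rig import r
o=r.get_obs();print(o["eef_pos"],rel(o,[.5449,-.0367,.1]))
c=r.read_camera("top");s=r.read_camera("side")
p=proj(s,[o["eef_pos"]])[0];print(p)
f=lambda im:cv2.resize(im,(400,400),interpolation=3)
cv2.imwrite("pics/c.png",np.hstack([f(c["color"][120:240,220:340]),f(s["color"][170:270,205:305])])[:,:,::-1])
E
```

```text
[ 0.54466576 -0.03708265  0.13444583] [0.0005 0.0008 0.0689]
[264.86175008 204.16835044]
```

View pics/c.png

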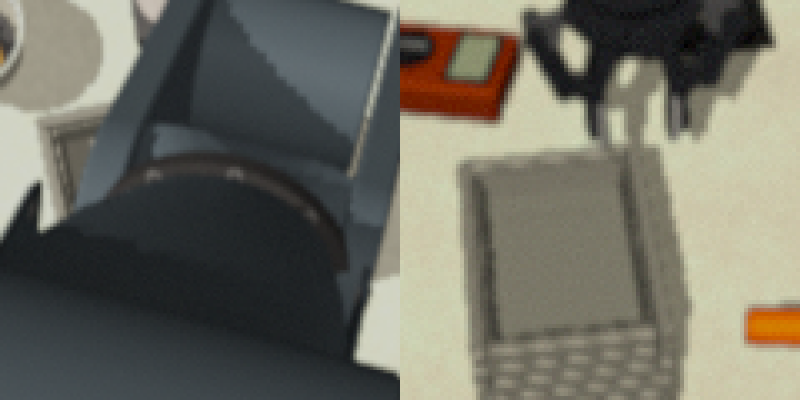

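The fingers straddle the long rim (side crop: tips at (598,140) and (680,135), rim about (640,160)). Now I descend, then close gently.

{"name": "move_arm", "arguments": {"targets": [0.45,0,0,0.02,0,0.45,0,0,0.04,0,0.45,0,0,0.055,0,0.45,0,0,0.065,0,0.45,0,0,0.068,0,0.45,0,0,0.068,0,0.45,0,0,0.068,0], "squeeze": 20}}

```text
time_s: 9.57
eef_pos: [0.5459, -0.0371, 0.1017]
orientation: [[-0.207, 0.978, -0.0], [0.978, 0.207, 0.0], [0.0, -0.0, -1.0]]
contact_force: [0.3, -0.1, -0.0]
gripper_width: 0.451
gripper_force: 0.0
```

{"name": "move_arm", "arguments": {"targets": [0.3,0,-0.001,0.002,0,0,0,-0.001,0.002,0,0,0,-0.001,0.002,0,0,0,-0.001,0.002,0,0,0,-0.001,0.002,0,0,0,-0.001,0.002,0,0,0,-0.001,0.002,0,0,0,-0.001,0.002,0]}}

```text
time_s: 10.23
eef_pos: [0.5461, -0.0373, 0.1013]
orientation: [[-0.207, 0.978, 0.002], [0.978, 0.207, -0.0], [-0.001, 0.002, -1.0]]
contact_force: [3.0, 2.0, 3.0]
gripper_width: 0.138
gripper_force: 21.2
```

{"name": "move_arm", "arguments": {"targets": [0,0,0,0,0,0,0,0,0,0,0,0,0,0,0]}}

```text
time_s: 10.48
eef_pos: [0.5459, -0.0374, 0.1012]
orientation: [[-0.207, 0.978, 0.001], [0.978, 0.207, -0.0], [-0.001, 0.001, -1.0]]
contact_force: [3.7, 3.0, 4.7]
gripper_width: 0.147
gripper_force: 21.8
```

```bash
python3 - <<'E'
from h import *
from rig import r
o=r.get_obs();print(o["eef_pos"],o["gripper_width"],o["gripper_force"],o["contact_force"])
s=r.read_camera("side");pickle.dump(s,open("side3.pkl","wb"))
f=lambda im:cv2.resize(im,(400,400),interpolation=3)
cv2.imwrite("pics/d.png",np.hstack([f(load("side2")["color"][190:290,205:305]),f(s["color"][190:290,205:305])])[:,:,::-1])
E
```

```text
[ 0.5458641  -0.03737242  0.10121966] 0.1465061745907156 21.819827692816034 [3.65336858 3.0282532  4.69990673]
```

View pics/d.png

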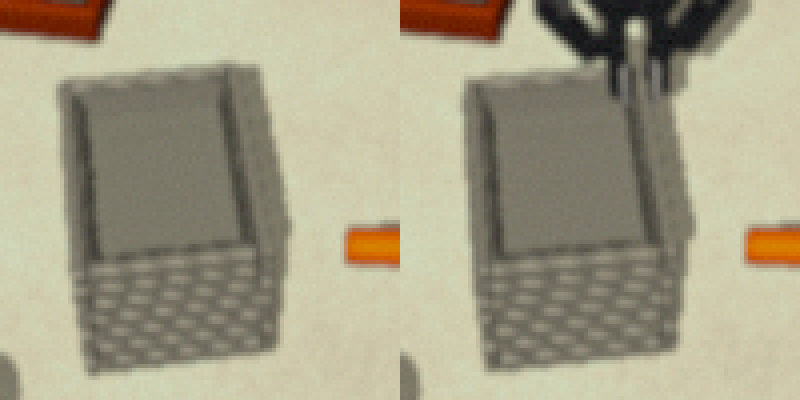

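The rim is gripped near corner 2 (side crop, about (640,85)) and the stack hasn't moved. I start lifting in small steps.

{"name": "move_arm", "arguments": {"targets": [0,0,0,-0.003,0,0,0,0,-0.006,0,0,0,0,-0.009,0,0,0,0,-0.012,0,0,0,0,-0.012,0]}}

```text
time_s: 10.95
eef_pos: [0.544, -0.0369, 0.1065]
orientation: [[-0.207, 0.978, -0.003], [0.978, 0.207, 0.001], [0.001, -0.003, -1.0]]
contact_force: [0.8, 1.2, -0.7]
gripper_width: 0.138
gripper_force: 19.4
```

```bash
cat > trk.py <<'E'
from h import *
from rig import r
def trk(ref="side3"):
    o=r.get_obs();print(o["time_s"],o["eef_pos"],o["gripper_width"],o["gripper_force"],o["contact_force"],o["ft_torque"])
    a=load(ref);s=r.read_camera("side");g=lambda c:cv2.GaussianBlur(cv2.cvtColor(c["color"],6 if 0 else cv2.COLOR_RGB2GRAY),(3,3),0).astype(np.float32)
    A,B=g(a),g(s)
    def px(P):return proj(a,[P])[0]
    y=np.radians(11.9);R=np.array([[np.cos(y),-np.sin(y)],[np.sin(y),np.cos(y)]])
    for n,x,yy,z in [("c0",.045,.08,.11),("c1",-.045,.08,.11),("c3",.055,-.075,.11),("stack+",0,.085,.05)]:
        P=np.r_[R@[x,yy]+[.5868,.0335],z];u=px(P);c=np.round(u).astype(int)
        h=6 if n!="stack+" else 10
        T=A[c[1]-h:c[1]+h+1,c[0]-h:c[0]+h+1];m=8
        S=B[c[1]-h-m:c[1]+h+m+1,c[0]-h-m:c[0]+h+m+1]
        Q=cv2.matchTemplate(S,T,cv2.TM_CCOEFF_NORMED);_,v,_,l=cv2.minMaxLoc(Q)
        l=np.array(l);d=(l-m).astype(float)
        if 0<l[1]<2*m:
            q=Q[l[1]-1:l[1]+2,l[0]];d[1]+=(q[0]-q[2])/2/(q[0]-2*q[1]+q[2])
        print(n,np.round(d,2),"score",round(v,3),"px per 10mm up",np.round(px(P+[0,0,.01])-u,2))
    return s
if __name__=="__main__": trk()
E
python3 trk.py
```

```text
10.95 [ 0.54400425 -0.0369358   0.10652002] 0.1383365506479778 19.392471917672083 [ 0.8132344   1.22984531 -0.70536796] [ 0.07842321 -0.15658997 -0.18401663]
c0 [ 0.   -0.12] score 0.965 px per 10mm up [-0.38 -2.8 ]
c1 [ 0.   -0.06] score 0.955 px per 10mm up [-0.1 -2.8]
c3 [ 1.   -1.07] score 0.993 px per 10mm up [-0.39 -2.8 ]
stack+ [0.   0.18] score 0.988 px per 10mm up [-0.22 -2.57]
```

It is pivoting: corner 3 is up about 4 mm, and corners 0 and 1 are still seated. I keep lifting.

{"name": "move_arm", "arguments": {"targets": [0,0,0,-0.004,0,0,0,0,-0.008,0,0,0,0,-0.012,0,0,0,0,-0.016,0,0,0,0,-0.02,0,0,0,0,-0.022,0,0,0,0,-0.022,0,0,0,0,-0.022,0]}}

```text
time_s: 11.67
eef_pos: [0.5451, -0.0372, 0.1179]
orientation: [[-0.207, 0.978, -0.0], [0.978, 0.207, 0.0], [0.0, -0.0, -1.0]]
contact_force: [-0.2, -0.5, -1.6]
gripper_width: 0.143
gripper_force: 19.1
```

```bash
python3 trk.py
```

```text
11.6667 [ 0.54506078 -0.03718206  0.11789154] 0.142967725029612 19.09031973758829 [-0.16120745 -0.53075982 -1.57566499] [-0.04025247  0.02513065  0.03590977]
c0 [ 0.   -2.18] score 0.855 px per 10mm up [-0.38 -2.8 ]
c1 [ 0.   -3.01] score 0.784 px per 10mm up [-0.1 -2.8]
c3 [ 0.   -3.67] score 0.987 px per 10mm up [-0.39 -2.8 ]
stack+ [0.   0.19] score 0.988 px per 10mm up [-0.22 -2.57]
```

```bash
python3 - <<'E'
from h import *
from rig import r
s=r.read_camera("side");pickle.dump(s,open("side4.pkl","wb"))
f=lambda im:cv2.resize(im,(400,520),interpolation=3)
cv2.imwrite("pics/e.png",np.hstack([f(load("side3")["color"][200:278,217:277]),f(s["color"][200:278,217:277])])[:,:,::-1])
E
```

```text
(no output)
```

View pics/e.png

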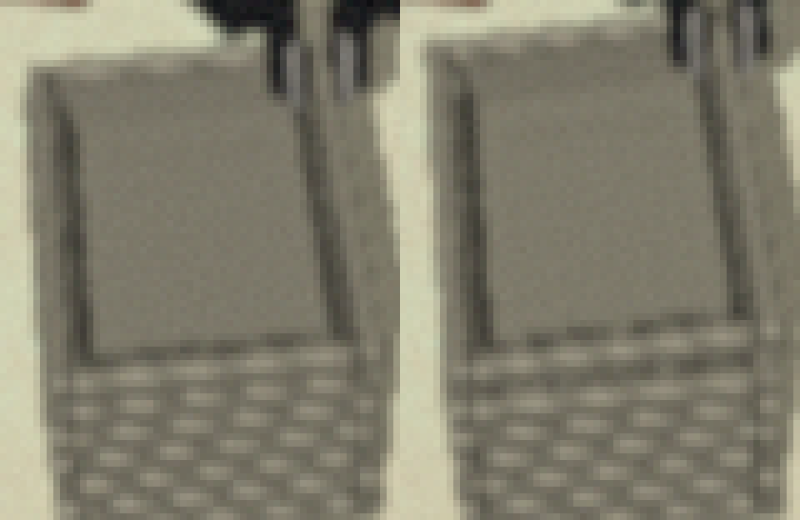

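Near corners 0 and 1 are up about 9 mm, with corner 2 up about 17–18 mm, so the hold may have been too brief. I'll sweep down slowly to hold the tilt in the valid window.

{"name": "move_arm", "arguments": {"targets": [0,0,0,0.001,0,0,0,0,0.001,0,0,0,0,0.002,0,0,0,0,0.002,0,0,0,0,0.003,0,0,0,0,0.003,0,0,0,0,0.004,0,0,0,0,0.004,0,0,0,0,0.005,0,0,0,0,0.005,0,0,0,0,0.006,0,0,0,0,0.006,0]}}

```text
time_s: 12.77
eef_pos: [0.5453, -0.0373, 0.1148]
orientation: [[-0.207, 0.978, 0.0], [0.978, 0.207, -0.0], [-0.0, 0.0, -1.0]]
contact_force: [0.1, -0.6, -0.1]
gripper_width: 0.143
gripper_force: 19.7
```

```bash
python3 trk.py; python3 - <<'E'
from h import *
from trk import trk
s=trk("side4");pickle.dump(s,open("side5.pkl","wb"))
E
```

```text
12.7667 [ 0.54532901 -0.03727963  0.11480124] 0.1428538269561066 19.718193644962412 [ 0.13992584 -0.58538007 -0.08273373] [-0.03986297 -0.04731707 -0.04847078]
c0 [ 0.   -2.02] score 0.901 px per 10mm up [-0.38 -2.8 ]
c1 [ 0.   -2.67] score 0.725 px per 10mm up [-0.1 -2.8]
c3 [ 0.   -3.16] score 0.991 px per 10mm up [-0.39 -2.8 ]
stack+ [0.   0.19] score 0.987 px per 10mm up [-0.22 -2.57]
12.8167 [ 0.54533575 -0.0372873   0.11481596] 0.1444428635275206 19.711317998630875 [-0.67060924 -1.26337829 -0.06027227] [-0.07309751  0.01582407 -0.0283938 ]
c0 [0.   0.08] score 0.92 px per 10mm up [-0.38 -2.8 ]
c1 [0.   0.07] score 0.822 px per 10mm up [-0.1 -2.8]
c3 [0.   0.59] score 0.996 px per 10mm up [-0.39 -2.8 ]
stack+ [0.   0.14] score 0.999 px per 10mm up [-0.22 -2.57]
```

The far end may be wedged or holding its tilt by grip friction. I'll try easing the grip with an opening target close to the actual width, so the tray pivots more freely.

{"name": "move_arm", "arguments": {"targets": [0.13,0,0,0,0,0.13,0,0,0,0,0.13,0,0,0,0]}}

```text
time_s: 13.12
eef_pos: [0.5453, -0.0373, 0.1148]
orientation: [[-0.207, 0.978, 0.0], [0.978, 0.207, -0.0], [-0.0, 0.0, -1.0]]
contact_force: [0.9, 0.3, -0.0]
gripper_width: 0.138
gripper_force: 19.7
```

{"name": "move_arm", "arguments": {"targets": [0.14,0,0,0,0,0.14,0,0,0,0,0.14,0,0,0,0]}}

```text
time_s: 13.37
eef_pos: [0.5453, -0.0372, 0.1148]
orientation: [[-0.207, 0.978, 0.0], [0.978, 0.207, 0.0], [-0.0, 0.0, -1.0]]
contact_force: [-0.3, -0.9, 0.1]
gripper_width: 0.14
gripper_force: 18.6
```

```bash
python3 trk.py
```

```text
13.3667 [ 0.54534274 -0.03722907  0.11483114] 0.14006937010431092 18.620689228905736 [-0.34340235 -0.91353804  0.1083694 ] [-0.09235314  0.0078483  -0.01162167]
c0 [ 0.   -2.04] score 0.896 px per 10mm up [-0.38 -2.8 ]
c1 [ 0.   -2.62] score 0.728 px per 10mm up [-0.1 -2.8]
c3 [ 0.   -3.16] score 0.991 px per 10mm up [-0.39 -2.8 ]
stack+ [0.   0.19] score 0.987 px per 10mm up [-0.22 -2.57]
```

{"name": "move_arm", "arguments": {"targets": [0.143,0,0,0,0,0.143,0,0,0,0,0.143,0,0,0,0]}}

```text
time_s: 13.67
eef_pos: [0.5453, -0.0372, 0.1148]
orientation: [[-0.207, 0.978, -0.0], [0.978, 0.207, -0.0], [0.0, -0.0, -1.0]]
contact_force: [0.2, -0.8, 0.3]
gripper_width: 0.144
gripper_force: 13.7
```

{"name": "move_arm", "arguments": {"targets": [0.146,0,0,0,0,0.146,0,0,0,0,0.146,0,0,0,0]}}

```text
time_s: 13.92
eef_pos: [0.5453, -0.0372, 0.1148]
orientation: [[-0.207, 0.978, -0.0], [0.978, 0.207, 0.0], [0.0, -0.0, -1.0]]
contact_force: [0.7, 0.2, -0.3]
gripper_width: 0.143
gripper_force: 9.1
```

```bash
python3 trk.py
```

```text
13.9167 [ 0.54526294 -0.03717794  0.11479329] 0.1432575754586796 9.139661815424915 [ 0.67685985  0.22731493 -0.34499603] [-0.12176944 -0.02790242 -0.01824804]
c0 [ 0.   -2.02] score 0.904 px per 10mm up [-0.38 -2.8 ]
c1 [ 0.   -2.63] score 0.749 px per 10mm up [-0.1 -2.8]
c3 [ 0.   -3.23] score 0.99 px per 10mm up [-0.39 -2.8 ]
stack+ [0.   0.19] score 0.988 px per 10mm up [-0.22 -2.57]
```

{"name": "move_arm", "arguments": {"targets": [0.148,0,0,0,0,0.148,0,0,0,0,0.149,0,0,0,0,0.149,0,0,0,0]}}

```text
time_s: 14.3
eef_pos: [0.5453, -0.0372, 0.1148]
orientation: [[-0.207, 0.978, -0.0], [0.978, 0.207, 0.0], [0.0, -0.0, -1.0]]
contact_force: [0.4, -0.6, -0.5]
gripper_width: 0.156
gripper_force: 5.1
```

```bash
python3 trk.py
```

```text
14.3 [ 0.54530063 -0.03722126  0.1148063 ] 0.15600676101495428 5.13262132235468 [ 0.3905134  -0.62568455 -0.48092988] [ 0.03183855 -0.01646     0.04005433]
c0 [ 0.   -1.98] score 0.906 px per 10mm up [-0.38 -2.8 ]
c1 [ 0.   -2.62] score 0.742 px per 10mm up [-0.1 -2.8]
c3 [ 0.   -3.22] score 0.99 px per 10mm up [-0.39 -2.8 ]
stack+ [0.   0.19] score 0.988 px per 10mm up [-0.22 -2.57]
```

{"name": "move_arm", "arguments": {"targets": [0.15,0,0,0,0,0.15,0,0,0,0,0.15,0,0,0,0]}}

```text
time_s: 14.6
eef_pos: [0.5453, -0.0372, 0.1148]
orientation: [[-0.207, 0.978, -0.0], [0.978, 0.207, 0.0], [0.0, 0.0, -1.0]]
contact_force: [-1.3, -0.3, 0.3]
gripper_width: 0.148
gripper_force: 4.0
```

```bash
python3 trk.py
```

```text
14.6 [ 0.54530611 -0.03721329  0.11478861] 0.1484047264346379 4.005671807517501 [-1.33596188 -0.26592455  0.25667166] [-0.03364487  0.05650305 -0.00228775]
c0 [ 0.   -1.97] score 0.901 px per 10mm up [-0.38 -2.8 ]
c1 [ 0.   -2.62] score 0.724 px per 10mm up [-0.1 -2.8]
c3 [ 0.   -3.21] score 0.99 px per 10mm up [-0.39 -2.8 ]
stack+ [0.   0.19] score 0.987 px per 10mm up [-0.22 -2.57]
```

{"name": "move_arm", "arguments": {"targets": [0.15,0,0,-0.001,0,0.15,0,0,-0.002,0,0.15,0,0,-0.003,0,0.15,0,0,-0.004,0,0.15,0,0,-0.005,0,0.15,0,0,-0.006,0,0.15,0,0,-0.007,0,0.15,0,0,-0.008,0,0.15,0,0,-0.008,0]}}

```text
time_s: 15.4
eef_pos: [0.5454, -0.0372, 0.1189]
orientation: [[-0.207, 0.978, 0.0], [0.978, 0.207, 0.0], [0.0, 0.0, -1.0]]
contact_force: [-0.2, 0.6, -0.3]
gripper_width: 0.15
gripper_force: 2.8
```

```bash
python3 trk.py
```

```text
15.4 [ 0.54537757 -0.03716355  0.11892071] 0.1503031016651303 2.813206878636265 [-0.15496342  0.61085969 -0.34484631] [-0.00791199 -0.04902104 -0.01876795]
c0 [ 0.   -0.69] score 0.854 px per 10mm up [-0.38 -2.8 ]
c1 [ 0.   -2.11] score 0.841 px per 10mm up [-0.1 -2.8]
c3 [ 0.   -3.24] score 0.988 px per 10mm up [-0.39 -2.8 ]
stack+ [0.   0.19] score 0.988 px per 10mm up [-0.22 -2.57]
```

Corner 0 has dropped to about 2.5 mm while corner 2 is about 16–17 mm up. I'll add a little more margin and hold.

{"name": "move_arm", "arguments": {"targets": [0.149,0,0,-0.001,0,0.149,0,0,-0.003,0,0.149,0,0,-0.005,0,0.149,0,0,-0.007,0,0.149,0,0,-0.008,0,0.149,0,0,-0.008,0,0.149,0,0,-0.008,0]}}

```text
time_s: 16.03
eef_pos: [0.5453, -0.0372, 0.1229]
orientation: [[-0.207, 0.978, 0.0], [0.978, 0.207, -0.0], [-0.0, 0.0, -1.0]]
contact_force: [0.7, -0.4, -0.5]
gripper_width: 0.149
gripper_force: 3.1
```

```bash
python3 - <<'E'
from h import *
from trk import trk
s=trk();pickle.dump(s,open("side6.pkl","wb"))
f=lambda im:cv2.resize(im,(400,520),interpolation=3)
cv2.imwrite("pics/f.png",np.hstack([f(load("side3")["color"][200:278,217:277]),f(s["color"][200:278,217:277])])[:,:,::-1])
E
```

```text
16.0333 [ 0.54534165 -0.03724121  0.12287137] 0.14853683477619303 3.1091003326582722 [ 0.67451472 -0.39882682 -0.50881031] [ 0.00322209 -0.0542371  -0.0407509 ]
c0 [ 0.   -0.93] score 0.897 px per 10mm up [-0.38 -2.8 ]
c1 [ 0.  -2.2] score 0.799 px per 10mm up [-0.1 -2.8]
c3 [ 0.   -4.24] score 0.984 px per 10mm up [-0.39 -2.8 ]
stack+ [0.   0.19] score 0.987 px per 10mm up [-0.22 -2.57]
```

View pics/f.png

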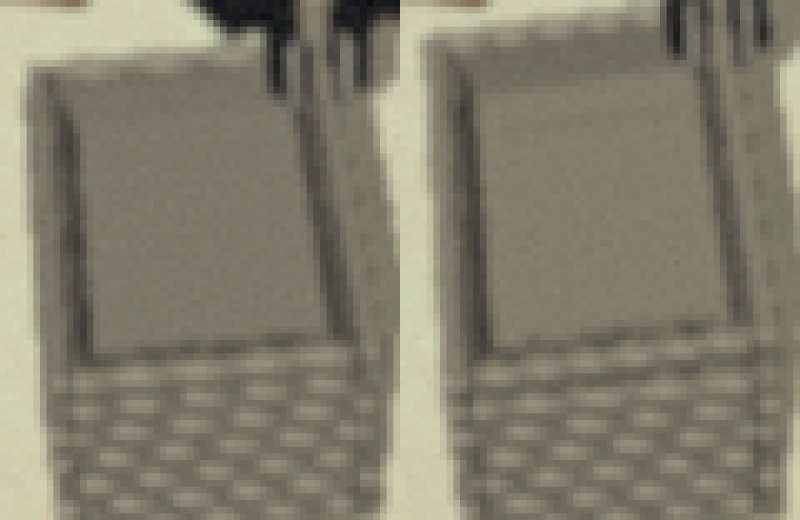

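Corner 2 is about 20 mm up and corner 0 about 2 mm, so the peel condition has been held. Now I firm up the grip and lift slowly.

{"name": "move_arm", "arguments": {"targets": [0.13,0,0,0,0,0,0,0,0,0,0,0,0,0,0,0,0,0,0,0,0,0,0,-0.004,0,0,0,0,-0.01,0,0,0,0,-0.018,0,0,0,0,-0.03,0,0,0,0,-0.045,0,0,0,0,-0.065,0,0,0,0,-0.09,0,0,0,0,-0.115,0,0,0,0,-0.13,0,0,0,0,-0.14,0,0,0,0,-0.14,0,0,0,0,-0.14,0], "squeeze": 60}}

```text
time_s: 17.42
eef_pos: [0.5452, -0.0372, 0.193]
orientation: [[-0.207, 0.978, 0.0], [0.978, 0.207, -0.0], [-0.0, 0.0, -1.0]]
contact_force: [0.2, 1.2, -1.6]
gripper_width: 0.115
gripper_force: 58.6
```

```bash
python3 - <<'E'
from h import *
from rig import r
o=r.get_obs();print(o["eef_pos"],o["contact_force"],o["gripper_force"],rel(o,[.443,.2441,o["eef_pos"][2]]))
E
```

```text
[ 0.54521067 -0.03719989  0.19302425] [ 0.17162049  1.1879798  -1.55534544] 58.56466780529445 [ 5.927e-01 -8.370e-02 -1.000e-04]
```

{"name": "move_arm", "arguments": {"targets": [0,0.008,-0.001,0,0,0,0.03,-0.004,0,0,0,0.07,-0.01,0,0,0,0.12,-0.017,0,0,0,0.17,-0.024,0,0,0,0.22,-0.031,0,0,0,0.28,-0.04,0,0,0,0.34,-0.048,0,0,0,0.4,-0.056,0,0,0,0.45,-0.064,0,0,0,0.5,-0.071,0,0,0,0.54,-0.076,0,0,0,0.57,-0.08,0.01,0,0,0.585,-0.083,0.03,0,0,0.593,-0.084,0.05,0,0,0.593,-0.084,0.075,0,0,0.593,-0.084,0.095,0,0,0.593,-0.084,0.105,0,0,0.593,-0.084,0.105,0,0,0.593,-0.084,0.105,0]}}

```text
time_s: 19.08
eef_pos: [0.443, 0.2437, 0.1398]
orientation: [[-0.206, 0.979, -0.001], [0.979, 0.206, -0.0], [-0.0, -0.001, -1.0]]
contact_force: [0.3, -0.8, -0.5]
gripper_width: 0.119
gripper_force: 58.5
```

```bash
python3 - <<'E'
from h import *
from rig import r
o=r.get_obs();print(o["eef_pos"],o["contact_force"],o["gripper_force"])
c=r.read_camera("top");s=r.read_camera("side");pickle.dump(c,open("top7.pkl","wb"));pickle.dump(s,open("side7.pkl","wb"))
f=lambda im:cv2.resize(im,(400,400),interpolation=3)
cv2.imwrite("pics/g.png",np.vstack([np.hstack([c["color"][80:380,80:480],s["color"][110:410,150:550]]),np.hstack([cv2.resize(c["color"][160:310,60:260],(400,300)),cv2.resize(s["color"][240:390,190:390],(400,300))])])[:,:,::-1])
E
```

```text
[0.44295498 0.24365113 0.13976424] [ 0.25199924 -0.75274487 -0.45373503] 58.53362320924134
```

View pics/g.png

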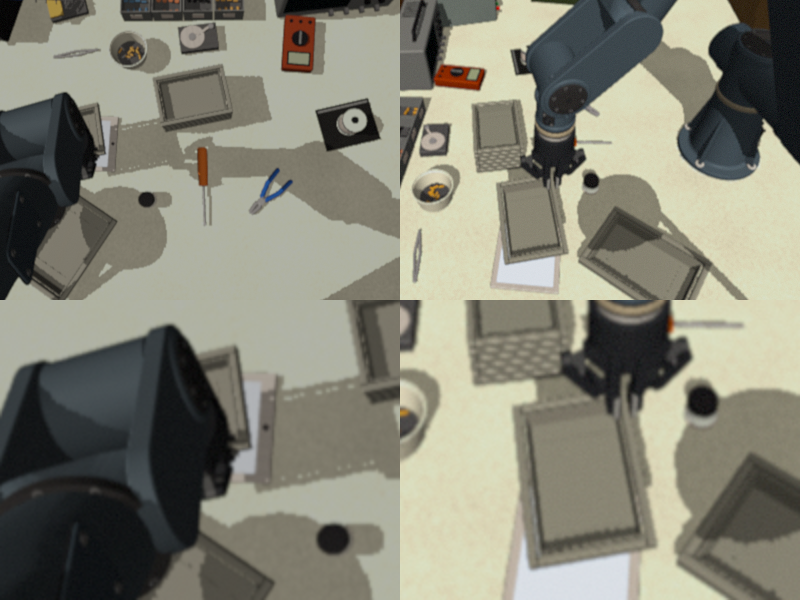

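The top view shows the reel on the mat (355,120) and the stack in place. The side view shows the tray hanging over the light pad with corners at about (525,568), (655,545), (517,403). I'll check its pose and tilt numerically.

```bash
python3 - <<'E'
from h import *
from scipy.optimize import least_squares
from scipy.spatial.transform import Rotation as Ro
s=load("side7")
m=np.array([[252.5,374],[317.5,362.5],[248.5,291.5]])
g=np.array([.443,.2437,.1398]);y=np.radians(11.9)
def pts(a,b,dx=0):   # tilt a about tray x, b about tray y; grip point fixed
    L=np.array([[.06,.085,.026],[-.06,.085,.026],[.06,-.085,.026],[0,0,0]]);G=np.array([-.0555,-.06,.0165])
    R=Ro.from_euler("zxy",[y,a,b]);return R.apply(L-G)+g
for a in(0,-.05,-.1,-.15):print(a,proj(s,pts(a,0)).round(1).tolist()[:3],pts(a,0)[3])
q=least_squares(lambda p:np.ravel(proj(s,pts(*p))[:3]-m),[0,0]);print(q.x,q.fun,pts(*q.x)[3])
A=load("top")["color"];B=load("top7")["color"]
g_=lambda c:cv2.cvtColor(c,cv2.COLOR_RGB2GRAY).astype(np.float32)
T=g_(A)[193:210,245:285];S=g_(B)[185:218,237:293];print(cv2.minMaxLoc(cv2.matchTemplate(S,T,5)))
E
```

```text
0 [[253.2, 366.9], [319.2, 357.4], [245.0, 289.4]] [0.484935   0.31385487 0.1233    ]
-0.05 [[253.4, 369.2], [319.0, 359.4], [244.9, 289.6]] [0.484935   0.31294254 0.11981434]
-0.1 [[253.7, 371.3], [318.7, 361.2], [244.9, 289.8]] [0.484935   0.31185714 0.11637863]
-0.15 [[253.9, 373.0], [318.5, 362.8], [244.9, 290.0]] [0.484935   0.31060138 0.11300146]
[-0.14889929  0.02943719] [ 1.73152579 -0.36309989  1.22223661  0.06526164 -3.61989816 -0.53268977] [0.48413024 0.31063084 0.11185243]
(-0.44843682646751404, 0.9324804544448853, (1, 4), (8, 10))
```

The tilt could be as much as about 0.15 rad, too close to the 0.17 limit. I'll level the tray by easing its low end down onto the fixed light pad with a light grip, then re-tighten and lift.

{"name": "move_arm", "arguments": {"targets": [0,0,0,0.01,0,0,0,0,0.03,0,0,0,0,0.06,0,0,0,0,0.09,0,0,0,0,0.12,0,0,0,0,0.14,0,0,0,0,0.155,0,0,0,0,0.165,0,0,0,0,0.17,0,0,0,0,0.17,0], "squeeze": 25}}

```text
time_s: 20.02
eef_pos: [0.4429, 0.2442, 0.055]
orientation: [[-0.207, 0.978, -0.0], [0.978, 0.207, -0.0], [-0.0, -0.0, -1.0]]
contact_force: [0.7, -0.2, -0.6]
gripper_width: 0.112
gripper_force: 58.5
```

{"name": "move_arm", "arguments": {"targets": [0,0,0,0.003,0,0,0,0,0.006,0,0,0,0,0.009,0,0,0,0,0.012,0,0,0,0,0.015,0,0,0,0,0.018,0,0,0,0,0.021,0,0,0,0,0.024,0,0,0,0,0.027,0,0,0,0,0.03,0,0,0,0,0.033,0,0,0,0,0.036,0,0,0,0,0.036,0], "squeeze": 20}}

```text
time_s: 21.1
eef_pos: [0.4428, 0.2441, 0.0372]
orientation: [[-0.206, 0.978, -0.0], [0.978, 0.206, -0.0], [-0.0, -0.0, -1.0]]
contact_force: [-1.2, -1.7, 2.4]
gripper_width: 0.115
gripper_force: 62.2
```

{"name": "move_arm", "arguments": {"targets": [0.14,0,0,0,0,0.14,0,0,0,0,0.144,0,0,0,0,0.144,0,0,0.002,0,0.144,0,0,0.004,0,0.144,0,0,0.007,0,0.144,0,0,0.009,0,0.144,0,0,0.011,0,0.144,0,0,0.013,0,0.144,0,0,0.013,0], "squeeze": 20}}

```text
time_s: 21.93
eef_pos: [0.4429, 0.2442, 0.0306]
orientation: [[-0.207, 0.978, -0.0], [0.978, 0.207, -0.0], [0.0, -0.0, -1.0]]
contact_force: [-0.5, 0.5, -0.3]
gripper_width: 0.143
gripper_force: 11.2
```

{"name": "move_arm", "arguments": {"targets": [0.146,0,0,0.002,0,0.146,0,0,0.004,0,0.146,0,0,0.006,0,0.146,0,0,0.008,0,0.146,0,0,0.008,0]}}

```text
time_s: 22.35
eef_pos: [0.4429, 0.2442, 0.0266]
orientation: [[-0.207, 0.978, -0.0], [0.978, 0.207, -0.0], [0.0, -0.0, -1.0]]
contact_force: [0.2, -1.1, 0.1]
gripper_width: 0.147
gripper_force: 8.9
```

Now re-tighten, wait, and lift slowly.

{"name": "move_arm", "arguments": {"targets": [0.13,0,0,0,0,0,0,0,0,0,0,0,0,0,0,0,0,0,0,0,0,0,0,-0.005,0,0,0,0,-0.015,0,0,0,0,-0.03,0,0,0,0,-0.055,0,0,0,0,-0.085,0,0,0,0,-0.115,0,0,0,0,-0.145,0,0,0,0,-0.17,0,0,0,0,-0.187,0,0,0,0,-0.195,0,0,0,0,-0.197,0,0,0,0,-0.197,0,0,0,0,-0.197,0,0,0,0,-0.197,0], "squeeze": 60}}

```text
time_s: 23.85
eef_pos: [0.4424, 0.244, 0.1246]
orientation: [[-0.207, 0.978, -0.002], [0.978, 0.207, -0.0], [-0.0, -0.002, -1.0]]
contact_force: [0.8, 0.6, -0.0]
gripper_width: 0.117
gripper_force: 57.9
```

```bash
python3 - <<'E'
from h import *
from rig import r
o=r.get_obs();print(o["eef_pos"],o["contact_force"],o["gripper_force"])
s=r.read_camera("side");c=r.read_camera("top");pickle.dump(s,open("side8.pkl","wb"))
im=cv2.resize(s["color"][260:400,210:350],(600,600),interpolation=3)
y=np.radians(11.9);Rz=np.array([[np.cos(y),-np.sin(y),0],[np.sin(y),np.cos(y),0],[0,0,1]])
G=np.array([-.0555,-.06,.0165]);L=np.array([[.06,.085,.026],[-.06,.085,.026],[-.06,-.085,.026],[.06,-.085,.026]])
p=proj(s,(L-G)@Rz.T+o["eef_pos"]);q=((p-[210,260])*600/140)
for u in q:cv2.circle(im,tuple(int(v) for v in u),4,(255,0,0),-1)
print(q.round())
im2=np.zeros((600,800,3),np.uint8);im2[:,:600]=im;im2[:200,600:]=cv2.resize(c["color"][80:380,180:480],(200,200));im2[200:400,600:]=cv2.resize(s["color"][100:300,180:380],(200,200))
cv2.imwrite("pics/h.png",im2[:,:,::-1])
E
```

```text
[0.44242455 0.24401652 0.12460608] [ 0.75465544  0.55945478 -0.00688796] 57.87620804971084
[[188. 476.]
 [467. 435.]
 [394. 115.]
 [153. 145.]]
```

View pics/h.png

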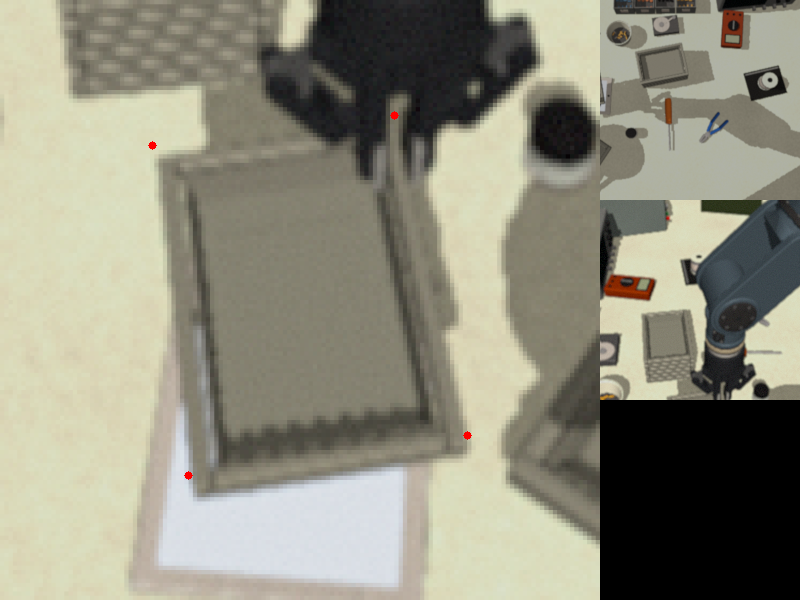

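The tray is now nearly level: its corners at (198,495), (465,455) and (160,158) are almost evenly offset from the level prediction. It is centred over the pad, with the stack and reel fine, so I hand in.

```bash
python3 -c "
from rig import r
print(r.job_done())"
```

```text
the job is handed in; nothing more can be done
None
```

I handed the job in at about 24 s of the 61 s allowed, with no verdict returned: by my camera readings the reel stands on the mat, only the top tray was peeled corner-first, and it is held about level roughly 10 cm above the light pad, with the rest of the stack still standing.

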